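Work a guarded heel press through its windows

ROBOT

A 6-joint arm with a two-finger parallel gripper is mounted at the origin on a cart in front of the work surface, level with it; the furniture and walls round the work are solid. World frame = base frame: x ahead of the robot, y to its left, z up, the work surface at z = 0. Lengths are in mm, angles in degrees, forces in N, time in s.
With the tool pointing down it reaches from about 300 to 850 mm from the base axis. Payload 4.2 kg.
Tool frame: the origin (TCP) lies between the finger pads; the fingertips stand 14 mm ahead of it and the grasp point (between the pads) lies 5 mm behind it (env.finger_overhang is the distance from the TCP to the fingertips, in mm); z points along the fingers, y is the line along which they close (so a half turn about z gives the same grasp; the last joint's range is limited). The gripper opens to 91 mm and grips with 3 to 60 N. Pads are 32 mm wide; open, the fingers measure 118 mm over their backs; the gripper's body (76 mm by 178 mm) begins 60 mm behind the grasp point.
Start: joints at [-70.646, 18.312, 89.639, -0, 72.044, -1.146], TCP at [201.377, -538.599, 227.976] pointing down, gripper open.
Joint ranges: [-177.97, 177.97], [-48.28, 115.42], [12.27, 149.76], [-77.06, 257.06], [2.81, 150.46], [-146.56, 146.56]. Speed limits (degrees/s): [147.25, 147.25, 180, 180, 180, 180].

INTERFACE

Orientations are given as [roll, pitch, yaw] about the fixed x, y, z axes, in that order (R = Rz(yaw) Ry(pitch) Rx(roll)).
In Python, from workcell import status, cams, env, finder gives the robot as it stands.
- The arm moves only by the tool apply_moves, never from a script. Its argument "increments" is a list of rows, each a list of 7 numbers: the opening, from -1 (shut) to 1 (fully open), then the shift along the world's x, y, z in m, then the turn, a rotation vector about the world's x, y, z in degrees. In form: [[gripper, x, y, z, ax, ay, az], ...]. A call has 1 to 5 rows; each row shifts and turns the commanded pose from where the row before left it; what a row does not reach is not made up. A row lasts 1/12 s, in which the tool goes at most 41.7 mm and 7.16 degrees, less where a joint would pass 70% of its speed; a pose out of reach is approached as far as the arm can. A call with a gripper value outside its range is refused whole. The fingers move at their own pace and stop on an object; "newtons" is the grip in N (left out, the last holds). Time passes only in rows, so rows that do not move let the fingers close. It gives the time, the measured TCP pose, the force, the opening and the grip force at its end, in the units of the state.
- status.state(): the state, without advancing time (a new reading comes with each control period).
- cams.grab_frame(name): name is "scene" or "side" or "wrist"; returns a dict with "color" (400x640x3 uint8, red, green, blue), "intrinsics" (3x3 intrinsics, pixels), "k1" (the pictures are not rectified: a ray, as slopes to the right and down, at radius r is drawn at 1 + k1 r^2 times it, then the intrinsics apply), "R" (3x3) and "t" (3): a world point X has camera coordinates R X + t. Camera axes: x right, y down, z forward; pixel columns grow to the right and rows downward; lengths in mm; the calibration is good to about 2 mm. A picture is of the moment at which its call begins. There is no depth.
- env.job_done(): hands the job in; it is judged then, once.
Trained networks look in the newest picture that a camera, given by its name, has taken for a name from the list of things; names that differ only in an ending like _2 or _b are one class to them, and where a whole thing is asked for, a point or a joint stands for the part that bears it (a point fixed in the world has none). Each returns a list of dicts, best first, with "score" (0 to 1); they miss things now and then, are a little off and sometimes report something else, mostly with a low value. They report only what shows in the picture. A call takes as long as a camera call.
- finder.boxes_of(query, camera): "rect" ([left, top, width, height] in pixels, round what is visible of it).
- finder.trace(query, camera): "pixels" (400x640 bool, what is visible of it) and "rect" ([left, top, width, height] in pixels, round what is visible of it).
The state is a dict: "time_s": time; "qpos": joint angles; "qvel": joint speeds; "effort": joint torques, N m; "ee_pos": TCP position; "ee_rot": TCP orientation; "force": force on the tool from outside, world axes, zero at the start; "torque": the same for the moment, N m; "gripper_width": finger opening in mm; "gripper_force": force on a finger pad.
Only numpy, scipy, OpenCV 4.12 (cv2) and the standard library are available. Lean on these libraries where they do the work, as an engineer would, in place of code of your own. Each camera call takes 0.05 s, during which the arm holds its last target. There are 200 camera calls.

TASK

Reach down through the guard windows and work the heel press without touching the guard. First press the ball-ended feed lever all the way down and let it spring back up, then press the flat paddle lever all the way down and keep it held down: the program finishes while the fingers still hold the paddle down. Only press, grasp nothing, and leave the things standing around the press alone.

Things in the scene. Friction and masses are not known exactly. Their poses are not given: they have to be found in the camera images.
- guard: Grey guard on a bed plate, fixed. Origin on the bench midway between the windows; x away from the robot (turned right about 0.4 to 0.75 rad), y left, z up. Bed plate x -65 to 115, y +-110, 12 mm thick. Top plate same outline, 5 mm thick, upper face 150 mm above the bench (corner screws 3 mm more); two windows at y +55 and -55 mm, 30 mm bar between, 15 outside, 25 in front. No touching.
- window_a (a point): Centre of the guard's left window (+y side of the guard), 80 x 80 mm, at the level of the top plate's upper face.
- window_b (a point): Centre of the guard's right window (-y side of the guard), 80 x 80 mm, at the level of the top plate's upper face.
- feed_unit: The fixed bracket of the feed lever and the lever it carries, with a slim round steel magazine 32 mm across under the lever. Origin on the bed plate (12 mm above the bench) under the centre of the window it serves; it may stand under either window, the press unit under the other. Same axes as the guard.
- press_unit: The fixed bracket of the press lever and the lever it carries, with a black rubber heel lying on a round anvil under the lever. Origin on the bed plate (12 mm above the bench) under the centre of the window it serves. Same axes as the guard.
- feed_pad (a point): Top of the steel ball (30 mm across) at the end of the feed lever, where to press: the centre of its window, 15 mm below the guard's upper face when up. It moves with the lever, about 20 mm down.
- press_pad (a point): Centre of the top of the flat steel paddle (36 x 44 mm, 8 mm thick) at the end of the press lever, where to press: the centre of its window, 15 mm below the guard's upper face when up. It moves with the lever, about 20 mm down.
- feed_lever (a joint): Angle of the feed lever: 0 up (rest), 0.24 rad all the way down on its stop. Its hinge lies 85 mm behind the pad (guard +x). It is sprung and returns to 0 when let go: about 2 N at the pad to start it, about 7.5 N all the way down.
- press_lever (a joint): Angle of the press lever: 0 up (rest), 0.24 rad all the way down on its stop. Hinge and spring as for the feed lever: about 2 N at the pad to start it, about 7.5 N all the way down; it returns to 0 when let go.
- wax_tin: Loose round tin of wax, 62 mm across, 19 mm high, to the left of the press; origin at the centre of its underside. Leave it alone.
- turned_peg: Loose turned wooden peg, 29 mm across, 85 mm high, standing close to the front left corner of the press; origin at the centre of its underside. Leave it alone.
- thread_cone: Loose standing cone of pale thread, 52 mm across, 95 mm high, behind the press; origin at the centre of its underside. Leave it alone.

How it is judged:
By the outcome, as a careful person would: the job done as asked, in the order asked, and still so for the second after the job is handed in, while the arm keeps its last pose, push and grip.
It also fails if it takes over 38 s, if anything falls off the work surface, if the arm or the gripper's body presses on something with over 40 N, if the wrist force passes 120 N, or if a joint passes its speed limit or range.

## Working session

There is one attempt and no reset: what is moved stays moved. The work goes in short steps, Python scripts to look and compute and a tool call to move; the robot and the scene stay as the last step left them, time stands still between calls to the robot, and variables do not carry over. Pictures are saved under pics/ and viewed, at most 10 in all, crops included, and the job is handed in when it is done.

Besides the shell and the picture viewer there is one more tool, called after "Emit:" by a JSON object that holds its "op" and its "data". apply_moves: Moves the arm, as the interface text tells. Its arguments: {"type":"object","properties":{"increments":{"type":"array","items":{"type":"array","items":{"type":"number"}}},"newtons":{"type":"number"}},"required":["increments"]}

```bash
mkdir -p pics; cat > h.py <<'E'
import numpy as np,cv2,json
from workcell import status,cams,env,finder
def save(n,f):
    g=cams.grab_frame(n); cv2.imwrite(f,g['color'][:,:,::-1]); return g
def proj(g,X):
    c=np.asarray(X,float)@np.array(g['R']).T+np.array(g['t']); s=c[:,:2]/c[:,2:]; r2=(s**2).sum(1,keepdims=True)
    s=s*(1+g['k1']*r2); K=np.array(g['intrinsics']); return s*[K[0,0],K[1,1]]+K[:2,2]
def ray(g,uv):
    K=np.array(g['intrinsics']); d=(np.array(uv,float)-K[:2,2])/[K[0,0],K[1,1]]; s=d.copy()
    for _ in range(20): s=d/(1+g['k1']*(s@s))
    R=np.array(g['R']); return -R.T@np.array(g['t']), R.T@np.r_[s,1]
def atz(g,uv,z):
    o,d=ray(g,uv); return o+d*(z-o[2])/d[2]
E
python3 - <<'E'
from h import *
a=save('scene','pics/a.png'); b=save('side','pics/b.png')
for n,g in (('scene',a),('side',b)):
    print(n,np.round(-np.array(g['R']).T@np.array(g['t'])))
    for q in ['guard','feed_pad','press_pad','feed_unit','press_unit','turned_peg','thread_cone','wax_tin']:
        print(q,[(np.round(r['rect']).tolist(),round(r['score'],2)) for r in finder.boxes_of(q,n)[:2]])
E
```

```text
scene [974. 179. 670.]
guard [([240.0, 136.0, 109.0, 118.0], 0.6)]
feed_pad [([284.0, 186.0, 25.0, 20.0], 0.64), ([254.0, 186.0, 65.0, 52.0], 0.62)]
press_pad [([298.0, 156.0, 28.0, 23.0], 0.54)]
feed_unit [([257.0, 186.0, 62.0, 50.0], 0.96)]
press_unit [([282.0, 154.0, 53.0, 56.0], 0.85), ([299.0, 156.0, 22.0, 25.0], 0.55)]
turned_peg [([340.0, 230.0, 21.0, 28.0], 0.58)]
thread_cone [([227.0, 191.0, 19.0, 39.0], 0.63)]
wax_tin [([393.0, 237.0, 28.0, 23.0], 0.73), ([282.0, 188.0, 23.0, 16.0], 0.39)]
side [616. 540. 744.]
guard [([229.0, 120.0, 139.0, 131.0], 0.63)]
feed_pad [([260.0, 162.0, 30.0, 27.0], 0.71)]
press_pad []
feed_unit [([249.0, 162.0, 55.0, 71.0], 0.69)]
press_unit [([295.0, 145.0, 54.0, 68.0], 0.78), ([253.0, 165.0, 52.0, 65.0], 0.44)]
turned_peg [([290.0, 236.0, 18.0, 39.0], 0.8), ([295.0, 145.0, 51.0, 72.0], 0.71)]
thread_cone []
wax_tin [([350.0, 276.0, 35.0, 31.0], 0.6)]
```

```bash
python3 -c "
import cv2,numpy as np
a=cv2.imread('pics/a.png');b=cv2.imread('pics/b.png')
print(a.shape)"
```

```text
(400, 640, 3)
```

View pics/a.png

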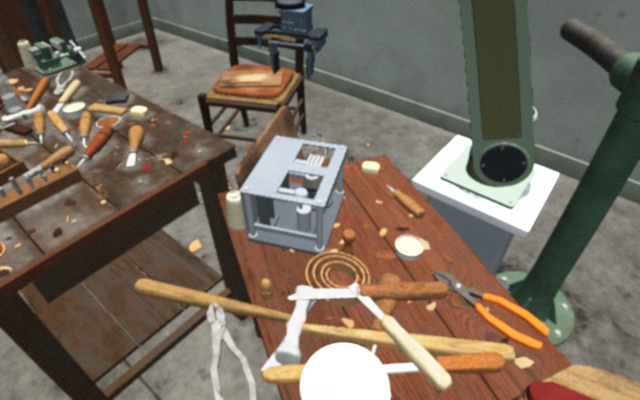

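View pics/b.png

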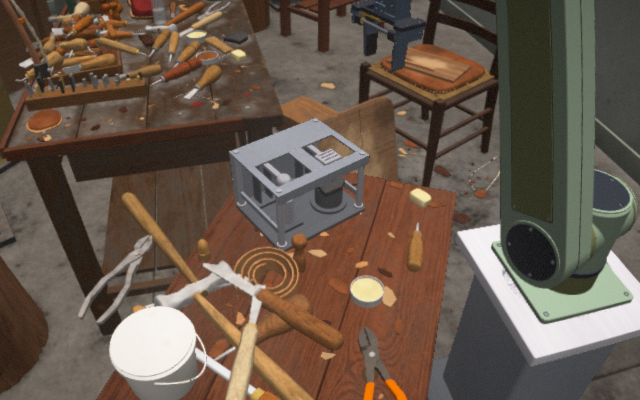

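The scene view shows the guard at about (295,190) and the side view shows it at about (300,175). The ball lever is under the left (+y) window and the paddle under the right one. I'll enlarge both views to pick the corners.

```bash
python3 -c "
import cv2,numpy as np
a=cv2.imread('pics/a.png')[125:260,225:360];b=cv2.imread('pics/b.png')[110:260,222:377]
cv2.imwrite('pics/c.png',np.hstack([cv2.resize(a,(400,400),interpolation=2),cv2.resize(b[:150,:150],(400,400),interpolation=2)]))"
```

```text
(no output)
```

View pics/c.png

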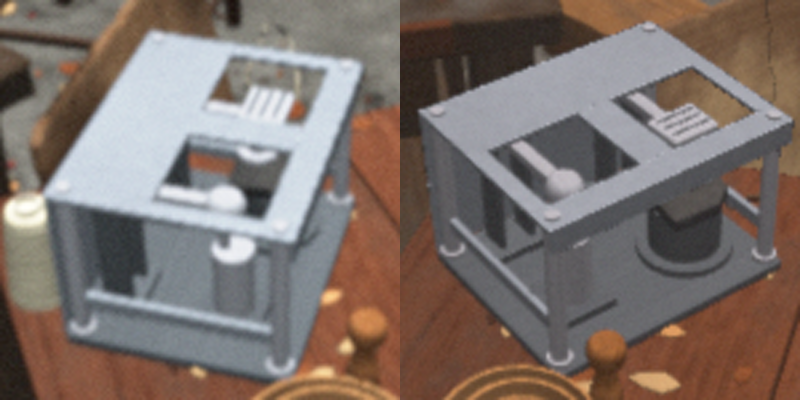

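```bash
cat >> h.py <<'E'
def world(p,P):
    c,s=np.cos(p[2]),np.sin(p[2]); P=np.asarray(P,float); return np.c_[p[0]+c*P[:,0]-s*P[:,1],p[1]+s*P[:,0]+c*P[:,1],P[:,2]+p[3]]
E
python3 - <<'E'
from h import *
from scipy.optimize import least_squares
a=cams.grab_frame('scene');b=cams.grab_frame('side')
C=[[115,-110,150],[-65,-110,150],[-65,110,150],[115,110,150],[-65-0,110,0]]
W=[[40,-15,150],[-40,-15,150],[-40,-95,150],[40,95,150],[-40,95,150],[40,15,150],[-40,15,150]]
ua=np.array([[150,30],[362,62],[295,238],[47,200]])/2.963+[225,125]
ub=np.array([[255,25],[395,122],[145,233],[20,108]])/2.667+[222,110]
f=lambda p:np.r_[proj(a,world(p,C[:4]))-ua,proj(b,world(p,C[:4]))-ub].ravel()
for fa in (f,lambda p:f(p)[:8],lambda p:f(p)[8:]):
    r=least_squares(fa,[500,-150,-.5,0],loss='soft_l1'); print(np.round(r.x,3),np.round(fa(r.x),1))
p=least_squares(f,[500,-150,-.5,0]).x
print(world(p,[[0,55,135],[0,-55,135]]), np.degrees(p[2]))
print(status.state()['ee_rot'],status.state()['time_s'])
print({q:[np.round(r['rect']).tolist() for r in finder.boxes_of(q,'scene')[:1]] for q in ['turned_peg']})
E
```

```text
[ 442.726 -278.889   -1.16    -2.963] [ 0.6  0.2  0.9  0.4 -0.4  1.3 -1.5 -1.7 -1.2 -1.4  0.1 -0.2  2.  -0.1
 -0.   1.2]
[ 436.916 -283.946   -1.142   -8.016] [-0.1  0.6 -0.2  0.   0.5  0.4 -0.3 -1.5]
[ 443.661 -278.848  -32.597   -3.299] [-0.  -1.1 -0.1  0.8  0.1 -0.3  0.   0.4]
[[ 493.58866776 -256.51713     132.24614763]
 [ 392.67697235 -300.29874405  132.24614763]] -66.54587535700384
[ 1.79995172e+02 -8.08576455e-04  2.05000737e+01] 1.0
{'turned_peg': [[340.0, 232.0, 18.0, 22.0]]}
```

Emit:
{"op": "apply_moves", "data": {"increments": [[-1,0.026,0.026,0.012,0,0,0.6],[-1,0.026,0.026,0.012,0,0,0.6],[-1,0.026,0.026,0.012,0,0,0.6],[-1,0.026,0.026,0.012,0,0,0.6],[-1,0.026,0.026,0.012,0,0,0.6]], "newtons": 20}}

```text
time_s: 1.47
ee_pos: [332.2, -407.3, 288.7]
ee_rot: [180.0, -0.0, 23.5]
force: [0.9, -1.2, -1.3]
gripper_width: 60.7
gripper_force: 0.0
```

```bash
python3 - <<'E'
from h import *
g=save('wrist','pics/d.png'); s=status.state(); print(s['ee_pos'],s['ee_rot'],s['gripper_width'])
p=[442.7,-278.9,-1.16,-3]
print(np.round(-np.array(g['R']).T@np.array(g['t'])),np.round(proj(g,world(p,[[115,-110,150],[-65,-110,150],[-65,110,150],[115,110,150],[0,55,135],[0,-55,135]]))))
E
```

```text
[ 337.32053208 -403.52009934  291.36892498] [179.85659658  -0.42235266  23.77259565] 56.372278897684126
[ 402. -376.  445.] [[ 364.  147.]
 [ 176.  147.]
 [ 135. -152.]
 [ 377. -150.]
 [ 234.  -51.]
 [ 244.   87.]]
```

View pics/d.png

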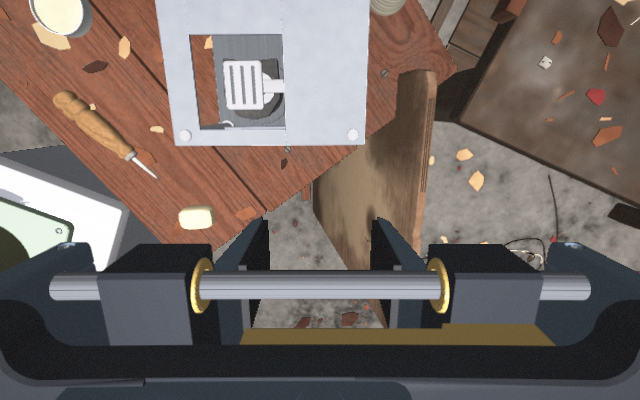

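The wrist view shows the guard's near corners at (182,137) and (354,135) and the paddle at (243,85), about 2 px from the prediction, so the fit is good. I'll move half way and check the ball.

Emit:
{"op": "apply_moves", "data": {"increments": [[-1,0.027,0.025,0,0,0,0],[-1,0.027,0.025,0,0,0,0],[-1,0.027,0.025,0,0,0,0],[-1,0,0,0,0,0,0]]}}

```text
time_s: 1.85
ee_pos: [416.2, -329.8, 288.0]
ee_rot: [-179.9, -0.2, 23.8]
force: [-0.5, -0.7, 0.1]
gripper_width: 30.1
gripper_force: 0.0
```

```bash
python3 - <<'E'
from h import *
g=save('wrist','pics/e.png'); s=status.state(); print(s['ee_pos'],s['ee_rot'],s['gripper_width'])
p=[442.7,-278.9,-1.16,-3]
im=cv2.imread('pics/e.png')
for n,P in zip('abcdefghijkl',world(p,[[115,-110,150],[-65,-110,150],[-65,110,150],[115,110,150],[0,55,135],[0,-55,135],[40,15,150],[-40,15,150],[40,95,150],[-40,95,150],[40,-15,150],[-40,-15,150]])):
    u=proj(g,[P])[0]; print(n,np.round(u),end=' '); cv2.drawMarker(im,(int(u[0]),int(u[1])),(0,0,255),0,9,1)
cv2.imwrite('pics/e.png',im)
E
```

```text
[ 414.16384878 -331.7324654   287.86593542] [-1.79992068e+02 -2.57024124e-02  2.37748217e+01] 26.259819304278842
a [396. 252.] b [224. 251.] c [204.  14.] d [415.  16.] e [284.  85.] f [287. 197.] g [326. 130.] h [241. 129.] i [327.  35.] j [234.  34.] k [325. 161.] l [243. 161.]
```

View pics/e.png

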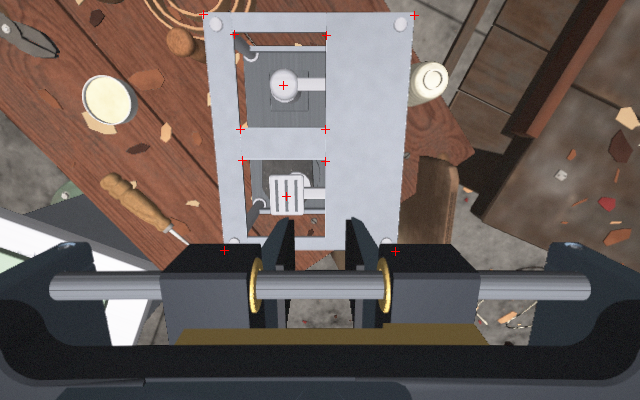

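The predicted corners and pads match the view to about 2 px: ball at (284,85), paddle at (287,195). I'll go above the ball.

Emit:
{"op": "apply_moves", "data": {"increments": [[-1,0.0265,0.025,-0.01,0,0,0],[-1,0.0265,0.025,-0.01,0,0,0],[-1,0.0265,0.025,-0.02,0,0,0],[-1,0,0,-0.03,0,0,0],[-1,0,0,0,0,0,0]]}}

```text
time_s: 2.32
ee_pos: [489.4, -256.8, 212.6]
ee_rot: [-179.5, 0.4, 23.6]
force: [-1.0, -0.2, -1.3]
gripper_width: 0.3
gripper_force: 0.0
```

```bash
python3 - <<'E'
from h import *
g=save('side','pics/f.png');s=status.state(); print(s['ee_pos'],s['ee_rot'],s['gripper_width'],s['force'])
im=cv2.imread('pics/f.png')[60:260,200:400]; cv2.imwrite('pics/f.png',cv2.resize(im,(600,600),interpolation=2))
E
```

```text
[ 489.86350746 -258.15571141  215.3470706 ] [-179.70475628    0.29517823   23.5361852 ] 0.3104337616573725 [-0.06979924 -0.79141595  0.6460302 ]
```

View pics/f.png

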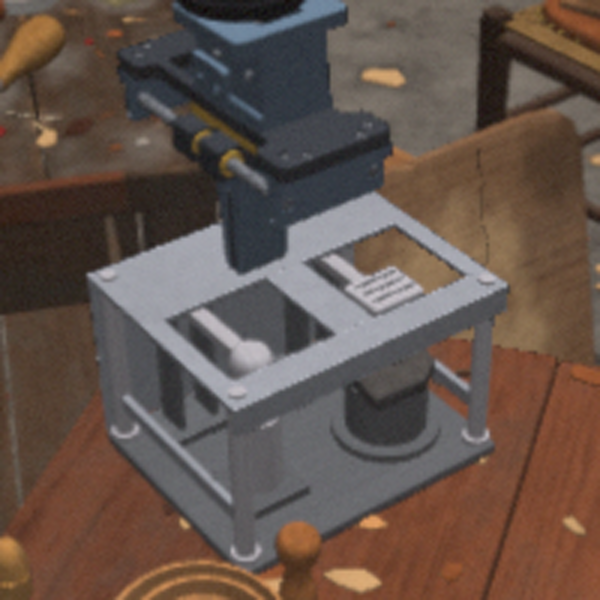

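The fingers are closed and hang at about (255,265) in the crop, above the left window. I'll descend.

Emit:
{"op": "apply_moves", "data": {"increments": [[-1,0.003,0.001,-0.015,0,0,0],[-1,0,0,-0.02,0,0,0],[-1,0,0,-0.02,0,0,0],[-1,0,0,-0.005,0,0,0],[-1,0,0,0,0,0,0]]}}

```text
time_s: 2.78
ee_pos: [493.9, -258.8, 158.1]
ee_rot: [-180.0, 0.1, 23.4]
force: [-0.4, -0.7, 0.1]
gripper_width: 0.2
gripper_force: 0.0
```

Emit:
{"op": "apply_moves", "data": {"increments": [[-1,0,0,-0.006,0,0,0],[-1,0,0,-0.006,0,0,0],[-1,0,0,-0.006,0,0,0],[-1,0,0,0,0,0,0],[-1,0,0,0,0,0,0]]}}

```text
time_s: 3.2
ee_pos: [495.6, -258.3, 140.8]
ee_rot: [179.9, -0.1, 23.5]
force: [0.1, -1.1, 3.3]
gripper_width: 0.4
gripper_force: 2.0
```

Emit:
{"op": "apply_moves", "data": {"increments": [[-1,0,0.001,-0.005,0,0,0],[-1,0,0,-0.004,0,0,0],[-1,0,0,0,0,0,0]]}}

```text
time_s: 3.45
ee_pos: [495.8, -258.0, 132.0]
ee_rot: [179.8, -0.1, 23.5]
force: [0.1, -3.4, 6.7]
gripper_width: 0.1
gripper_force: 3.5
```

Emit:
{"op": "apply_moves", "data": {"increments": [[-1,0,0,-0.003,0,0,0],[-1,0,0,0,0,0,0],[-1,0,0,0,0,0,0]]}}

```text
time_s: 3.7
ee_pos: [495.9, -258.2, 129.7]
ee_rot: [179.7, -0.1, 23.5]
force: [0.3, -3.6, 7.0]
gripper_width: 0.3
gripper_force: 3.9
```

Emit:
{"op": "apply_moves", "data": {"increments": [[-1,0,0,-0.002,0,0,0],[-1,0,0,0,0,0,0],[-1,0,0,0,0,0,0]]}}

```text
time_s: 3.95
ee_pos: [496.0, -258.3, 128.5]
ee_rot: [179.7, -0.1, 23.5]
force: [-2.1, -3.1, 11.8]
gripper_width: 0.5
gripper_force: 5.7
```

Emit:
{"op": "apply_moves", "data": {"increments": [[-1,0,0,-0.002,0,0,0],[-1,0,0,0,0,0,0],[-1,0,0,0,0,0,0]]}}

```text
time_s: 4.2
ee_pos: [496.1, -258.4, 128.1]
ee_rot: [179.6, -0.1, 23.5]
force: [-4.3, -1.6, 19.7]
gripper_width: 0.1
gripper_force: 10.0
```

```bash
python3 - <<'E'
from h import *
a=save('scene','pics/x.png')['color'][125:260,225:360,::-1];b=save('side','pics/x.png')['color'][110:260,222:372,::-1]
cv2.imwrite('pics/g.png',np.hstack([cv2.resize(a,(400,400),interpolation=2),cv2.resize(b,(400,400),interpolation=2)]));s=status.state();print(s['ee_pos'],s['force'])
E
```

```text
[ 496.09956249 -258.38751763  128.07809867] [-3.28207537 -2.31089273 20.91349853]
```

View pics/g.png

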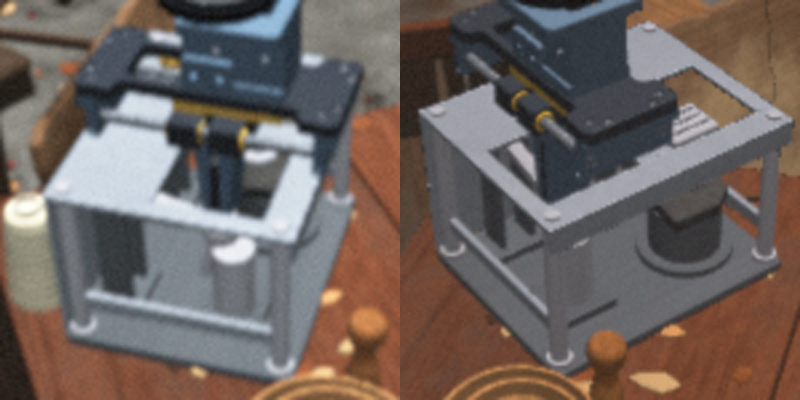

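The ball lever is on its stop: the force reached about 21 N with no more travel, and the ball shows low at (232,245). I'll raise the fingers and cross over to the paddle.

Emit:
{"op": "apply_moves", "data": {"increments": [[-1,0,0,0.01,0,0,0],[-1,0,0,0.02,0,0,0],[-1,0,0,0.03,0,0,0],[-1,0,0,0.02,0,0,0],[-1,0,0,0,0,0,0]]}}

```text
time_s: 4.72
ee_pos: [496.9, -257.4, 208.5]
ee_rot: [179.6, -0.3, 23.5]
force: [0.1, -0.9, 1.0]
gripper_width: 0.6
gripper_force: 0.0
```

Emit:
{"op": "apply_moves", "data": {"increments": [[-1,-0.034,-0.014,0.01,0,0,0],[-1,-0.034,-0.014,0,0,0,0],[-1,-0.034,-0.014,0,0,0,0],[-1,0,0,0,0,0,0],[-1,0,0,0,0,0,0]]}}

```text
time_s: 5.13
ee_pos: [391.4, -298.5, 213.4]
ee_rot: [-179.9, 0.0, 23.3]
force: [-0.7, -0.6, -0.2]
gripper_width: 0.2
gripper_force: 0.0
```

```bash
python3 - <<'E'
from h import *
a=save('scene','pics/x.png')['color'][125:260,225:360,::-1];b=save('side','pics/x.png')['color'][110:260,222:372,::-1]
cv2.imwrite('pics/i.png',np.hstack([cv2.resize(a,(400,400),interpolation=2),cv2.resize(b,(400,400),interpolation=2)]));s=status.state();print(s['ee_pos'],s['force'])
E
```

```text
[ 393.28698878 -298.30562738  213.55444274] [-0.21283243 -0.29212622  0.26329457]
```

View pics/i.png

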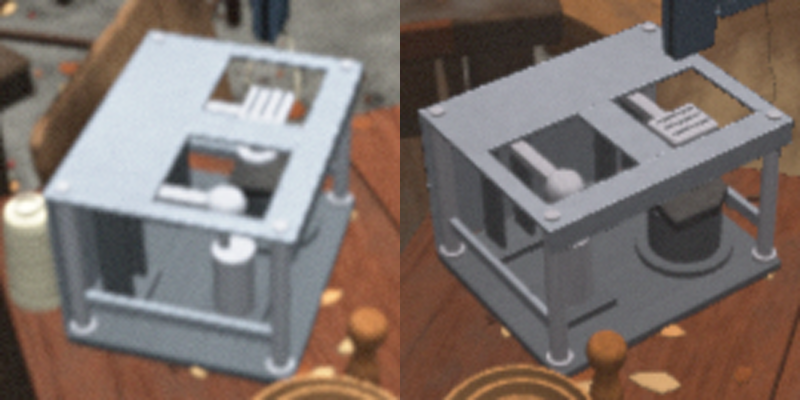

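The ball is back up at (228,200), as at the start. Next I'll press the paddle.

Emit:
{"op": "apply_moves", "data": {"increments": [[-1,0,-0.002,-0.02,0,0,0],[-1,0,0,-0.025,0,0,0],[-1,0,0,-0.015,0,0,0],[-1,0,0,-0.006,0,0,0],[-1,0,0,0,0,0,0]]}}

```text
time_s: 5.65
ee_pos: [393.2, -299.3, 146.6]
ee_rot: [-179.8, 0.1, 23.6]
force: [-0.8, 1.6, 3.1]
gripper_width: 0.8
gripper_force: 1.3
```

Emit:
{"op": "apply_moves", "data": {"increments": [[-1,0,0,-0.005,0,0,0],[-1,0,0,-0.005,0,0,0],[-1,0,0,-0.004,0,0,0],[-1,0,0,0,0,0,0],[-1,0,0,0,0,0,0]]}}

```text
time_s: 6.07
ee_pos: [394.0, -300.4, 134.9]
ee_rot: [179.9, -0.1, 23.5]
force: [0.4, 3.9, 5.9]
gripper_width: 0.5
gripper_force: 3.3
```

Emit:
{"op": "apply_moves", "data": {"increments": [[-1,0,0,-0.004,0,0,0],[-1,0,0,0,0,0,0],[-1,0,0,0,0,0,0]]}}

```text
time_s: 6.32
ee_pos: [394.1, -300.7, 131.3]
ee_rot: [179.9, -0.1, 23.5]
force: [0.1, 2.8, 6.9]
gripper_width: 0.3
gripper_force: 3.8
```

Emit:
{"op": "apply_moves", "data": {"increments": [[-1,0,0,-0.003,0,0,0],[-1,0,0,-0.001,0,0,0],[-1,0,0,0,0,0,0],[-1,0,0,0,0,0,0]]}}

```text
time_s: 6.65
ee_pos: [394.2, -300.9, 129.3]
ee_rot: [179.8, -0.2, 23.5]
force: [-3.2, 6.2, 19.5]
gripper_width: 0.5
gripper_force: 10.1
```

Emit:
{"op": "apply_moves", "data": {"increments": [[-1,0,0,-0.002,0,0,0],[-1,0,0,0,0,0,0],[-1,0,0,0,0,0,0]]}}

```text
time_s: 6.9
ee_pos: [394.3, -300.9, 128.8]
ee_rot: [179.8, -0.2, 23.5]
force: [-4.7, 8.1, 29.3]
gripper_width: 0.7
gripper_force: 15.5
```

Emit:
{"op": "apply_moves", "data": {"increments": [[-1,0,0,0.001,0,0,0],[-1,0,0,0,0,0,0],[-1,0,0,0,0,0,0],[-1,0,0,0,0,0,0],[-1,0,0,0,0,0,0]]}}

```text
time_s: 7.32
ee_pos: [394.3, -300.9, 129.0]
ee_rot: [179.8, -0.2, 23.5]
force: [-3.0, 6.5, 24.0]
gripper_width: 0.4
gripper_force: 12.7
```

```bash
python3 - <<'E'
from h import *
a=save('scene','pics/x.png')['color'][125:260,225:360,::-1];b=save('side','pics/x.png')['color'][110:260,222:372,::-1]
cv2.imwrite('pics/j.png',np.hstack([cv2.resize(a,(400,400),interpolation=2),cv2.resize(b,(400,400),interpolation=2)]));s=status.state();print(s['ee_pos'],s['force'])
E
```

```text
[ 394.25959516 -300.9060649   129.02580837] [-4.13546718  6.23104044 23.9545432 ]
```

View pics/j.png

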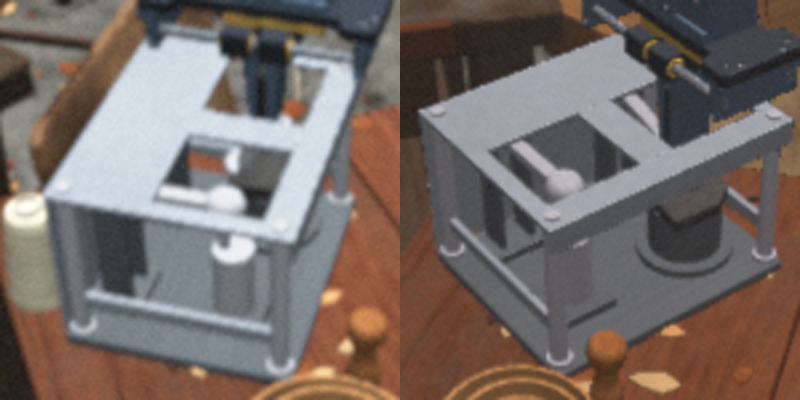

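The ball is up at (228,200). The fingers are inside the right window at (265,95), clear of its edges, holding the paddle on its stop at 24 N. I'll hand in.

```bash
python3 -c "
from workcell import env
print(env.job_done())"
```

```text
the job is handed in; nothing more can be done
None
```

I pressed the feed lever to its stop and it sprang back up; the paddle was then pressed to its stop and is still held there at about 24 N. I saw no contact with the guard, and the job is handed in.

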